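# Find the red-marked angle bracket and bin it

## Task

Three look-alike steel angle brackets stand on the workshop bench; one was condemned and has red paint under its foot. Tip brackets over towards the robot, each about its heel so that it rests on its other leg and the underside of its foot shows, until the red one has been turned and lies still on the bench; then pick that one up and set it down flat in the yellow scrap tray. Leave the other two at their places on the bench, tipped over or not.

Things in the scene. Friction and masses are not known exactly. Their poses are not given: they have to be found in the camera images.
- bracket_marked: The condemned bracket, red paint all over the underside of its foot (hidden at first): steel L of two equal legs 75 mm long, 45 wide, 8 thick, 0.4 kg. Origin: middle of the outer heel edge; x runs from the heel along the foot, z up the upright leg. Starts with the foot flat on the bench, pointing away from the robot within 0.35 rad, the upright leg nearest the robot.
- bracket_plain_1: A sound bracket: bare steel under the foot, else like bracket_marked in shape, frame and stance. Any of the three, its upright leg dragged near its top towards the robot, tips about the heel; past 45 degrees it falls by itself until that leg lies flat, x points up and the foot stands upright at the heel, its underside facing away from the robot.
- bracket_plain_2: The other sound bracket, the same as bracket_plain_1.
- tray: Yellow open scrap tray fixed to the bench, 160 x 140 mm outside, 30 mm tall, walls 4 mm, floor 4 mm thick. Origin: centre of its underside on the bench; x along its 160 mm side, z up.
Mind the look-alikes: they are no part of the job. What is shaped like the bracket_marked but purple is not meant.

How it is judged:
By the outcome, as a careful person would: the job done as asked, in the order asked, and still so for the second after the job is handed in, with the robot touching nothing.
It also fails if it takes over 58 s, if anything falls off the work surface, if the arm or the gripper's body presses on something with over 40 N, if the wrist force passes 120 N, or if a joint passes its speed limit or range.

## Robot

A 6-joint arm with a two-finger parallel gripper is mounted at the origin on the work surface. World frame = base frame: x ahead of the robot, y to its left, z up, the work surface at z = 0. Lengths are in m, angles in rad, forces in N, time in s.
With the tool pointing down it reaches from about 0.35 to 0.85 m from the base axis. Payload 8.1 kg.
Tool frame: the origin (TCP) lies at the very end of the fingers, on their centre line; the grasp point (between the pads) lies robot.tcp_to_grasp behind it (robot.tcp_to_grasp is the distance from the TCP to the grasp point, in m); z points along the fingers, y is the line along which they close (so a half turn about z gives the same grasp; the last joint's range is limited). The gripper opens to 93 mm and grips with 3 to 60 N. Pads are 15 mm wide; open, the fingers measure 128 mm over their backs; the gripper's body (75 mm by 188 mm) begins 65 mm behind the grasp point.
Start: joints at [1.081, 0.13, 1.488, -0, 1.523, -0.085], TCP at [0.236, 0.552, 0.219] pointing down, gripper open.
Joint ranges: [-2.96, 2.96], [-0.89, 2.26], [0.02, 2.5], [-1.34, 4.48], [0, 2.73], [-2.66, 2.66]. Speed limits (rad/s): [2.39, 2.39, 2.79, 3.14, 3.14, 3.14].

## Interface

Orientations are given as a rotation vector (axis times angle).
In Python, from plant import robot gives the robot as it stands. The module is installed in compiled form; this text tells all that it offers.
- The arm moves only by the shell command python3 -m pendant 'ROWS' [FORCE]. ROWS is JSON, a list that holds one entry, the list of rows, each a list of 5 numbers: the opening, from 0 (shut) to 1 (fully open), then the shift along the tool's x, y, z in cm, then the turn about the tool's z in degrees. In form: [[[fingers, x, y, z, roll], ...]]. A call has 1 to 8 rows; each row shifts and turns the commanded pose from where the row before left it, along the tool's axes as they then stand; what a row does not reach is not made up. A row lasts 1/10 s, in which the tool goes at most 50 mm and 8.59 degrees, less where a joint would pass 70% of its speed; a pose out of reach is approached as far as the arm can. A call is refused whole if a number of a shift passes 5 or a number of a turn 8.59, either way. A call with a gripper value outside its range is refused whole. The fingers move at their own pace and stop on an object; FORCE is the grip in N (left out, the last holds). Time passes only in rows, so rows that do not move let the fingers close. It gives the time, the measured TCP pose, the force, the opening and the grip force at its end, in the units of the state.
- robot.read_state(): the state, without advancing time (a new reading comes with each control period).
- robot.read_camera(name): name is "scene" or "top"; returns a dict with "img" (400x640x3 uint8, blue, green, red), "K" (3x3 intrinsics, pixels), "k1" (the pictures are not rectified: a ray, as slopes to the right and down, at radius r is drawn at 1 + k1 r^2 times it, then the intrinsics apply), "pose" (4x4, takes a point from camera to world coordinates). Camera axes: x right, y up, looking along -z (the intrinsics and any distortion apply to the point x, -y, -z); pixel columns grow to the right and rows downward; lengths in m; the calibration is good to about 2 mm. A picture is of the moment at which its call begins. There is no depth.
- robot.close_job(): hands the job in; it is judged then, once.
The state is a dict: "t": time; "q": joint angles; "dq": joint speeds; "joint_torque": joint torques, N m; "tool_pos": TCP position; "orientation": TCP orientation; "force": force on the tool from outside, world axes, zero at the start; "wrist_torque": the same for the moment, N m; "opening": finger opening in m; "gripper_force": force on a finger pad.
Only numpy, scipy, OpenCV 4.12 (cv2) and the standard library are available. Lean on these libraries where they do the work, as an engineer would, in place of code of your own. Each camera call takes 0.05 s, during which the arm holds its last target. There are 200 camera calls.

## Working session

There is one attempt and no reset: what is moved stays moved. The work goes in short steps, Python scripts to look and compute and a shell command to move; the robot and the scene stay as the last step left them, time stands still between calls to the robot, and variables do not carry over. Pictures are saved under pics/ and viewed, at most 10 in all, crops included, and the job is handed in when it is done.

```bash
mkdir -p pics; cat > h.py <<'E'
import numpy as np, cv2
from plant import robot
def cam(n): return robot.read_camera(n)
def ray(c,u,v):
    K=c["K"]; d=np.array([(u-K[0,2])/K[0,0],(v-K[1,2])/K[1,1]]); s=d.copy()
    for _ in range(30): s=d/(1+c["k1"]*(s@s))
    P=c["pose"]; return P[:3,3],P[:3,:3]@np.array([s[0],-s[1],-1])
def onz(c,u,v,z):
    o,r=ray(c,u,v); return o+r*(z-o[2])/r[2]
def px(c,p):
    P=c["pose"]; q=P[:3,:3].T@(np.array(p)-P[:3,3]); s=np.array([q[0],-q[1]])/-q[2]; s=s*(1+c["k1"]*(s@s))
    return c["K"][:2,:2]@s+c["K"][:2,2]
E
python3 - <<'E'
from h import *
for n in("scene","top"):
    c=cam(n); cv2.imwrite(f"pics/{n}0.png",c["img"]); print(n,c["K"][0,0],c["k1"],c["pose"].round(3).tolist())
s=robot.read_state(); print(s["t"],s["tool_pos"],s["orientation"],robot.tcp_to_grasp,s["opening"])
E
```

```text
scene 394.62721847950354 -0.0837927638686331 [[0.045, -0.569, 0.821, 1.325], [0.999, 0.007, -0.049, 0.042], [0.022, 0.823, 0.568, 0.59], [0.0, 0.0, 0.0, 1.0]]
top 482.7269829378107 -0.13743950038185493 [[-0.003, 0.978, -0.207, 0.306], [-1.0, -0.005, -0.005, 0.067], [-0.006, 0.207, 0.978, 1.092], [0.0, 0.0, 0.0, 1.0]]
0.1 [0.23605226 0.55105354 0.21769371] [-6.31442075e-01 -3.07697758e+00  2.52539400e-03] 0.0188 0.09283979296195512
```

View pics/scene0.png

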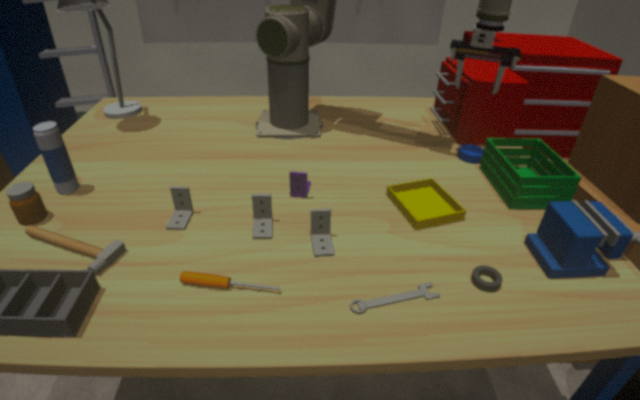

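View pics/top0.png

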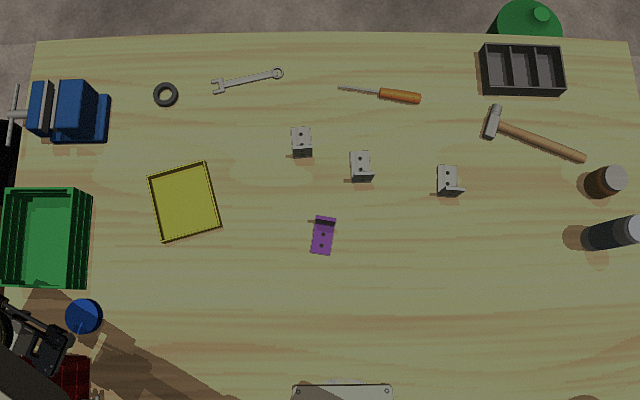

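Scene view: the grey brackets are at (180,208), (262,216) and (321,232), the purple look-alike at (299,185) and the yellow tray at (425,203). In the top view the greys are at (301,142), (361,166) and (450,181), purple at (323,235) and the tray at (185,201). The candidates are the three grey ones, not the purple. I'll check them in one crop.

```bash
python3 - <<'E'
from h import *
c=cam("top"); im=c["img"]; cv2.imwrite("pics/crop.png",cv2.resize(im[115:210,280:475],None,fx=4,fy=4,interpolation=cv2.INTER_CUBIC))
hs=cv2.cvtColor(im,cv2.COLOR_BGR2HSV)
m=((hs[...,1]<60)).astype(np.uint8)*255
m[:110]=0;m[215:]=0;m[:,:270]=0;m[:,475:]=0
for k in cv2.findContours(m,0,2)[0]:
    if cv2.contourArea(k)>60: print("b",cv2.boundingRect(k),cv2.minAreaRect(k))
y=((abs(hs[...,0].astype(int)-28)<6)&(hs[...,1]>170)).astype(np.uint8)*255
k=max(cv2.findContours(y,0,2)[0],key=cv2.contourArea); b=cv2.boxPoints(cv2.minAreaRect(k))
print("tray",[onz(c,*p,.03).round(3).tolist() for p in b], [np.linalg.norm(onz(c,*b[i],.03)-onz(c,*b[i-1],.03)).round(3) for i in range(4)])
E
```

```text
b (438, 164, 28, 33) ((451.5, 180.0), (32.0, 27.0), 90.0)
b (371, 151, 65, 6) ((403.0, 153.5), (5.0, 64.0), 90.0)
b (350, 150, 26, 33) ((362.3894348144531, 165.84071350097656), (31.263931274414062, 24.212915420532227), 86.18592071533203)
b (377, 132, 98, 15) ((425.7265625, 139.91629028320312), (11.79204273223877, 97.22989654541016), 84.64418029785156)
b (312, 127, 75, 8) ((349.04876708984375, 130.4487762451172), (6.697906494140625, 74.00187683105469), 88.56790161132812)
b (270, 126, 70, 32) ((304.5, 141.5), (31.0, 69.0), 90.0)
tray [[0.418, 0.392, 0.03], [0.42, 0.391, 0.03], [0.418, 0.386, 0.03], [0.416, 0.387, 0.03]] [np.float64(0.005), np.float64(0.002), np.float64(0.005), np.float64(0.002)]
```

View pics/crop.png

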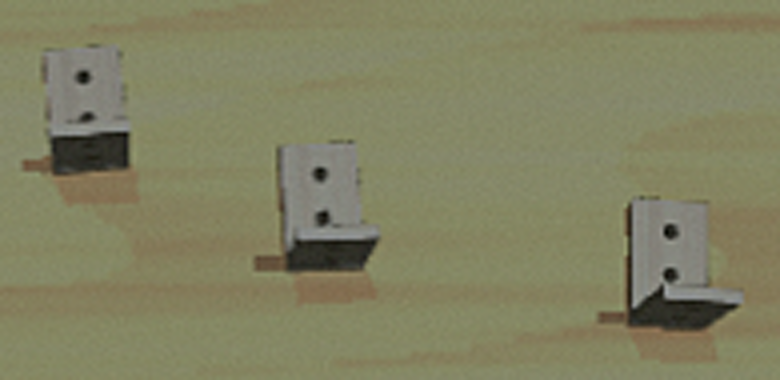

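The crop shows all three grey L brackets, with heel edges at crop (54–129,172), (287–362,270) and (628–700,326). None is purple. Now I'll turn the corners into positions.

```bash
python3 - <<'E'
from h import *
c=cam("top"); im=c["img"]
f=lambda p,z: onz(c,(p[0]+.5)/4-.5+280,(p[1]+.5)/4-.5+115,z)[:2]
B={"A":[(52,135),(129,131),(54,174),(129,171),(43,50),(120,47)],"B":[(298,240),(371,240),(287,270),(362,270),(280,147),(354,143)],"C":[(665,298),(735,305),(628,323),(700,329),(630,200),(708,203)]}
for n,p in B.items():
    t,h,e=[(f(p[i],z),f(p[i+1],z)) for i,z in((0,.075),(2,0),(4,.008))]
    for nm,(a,b) in zip(("top","heel","far"),(t,h,e)):
        print(n,nm,((a+b)/2).round(4),"w",np.linalg.norm(a-b).round(3),"yaw",np.arctan2(a[0]-b[0],-(b[1]-a[1])).round(3)*-1 if 0 else np.arctan2(-(a-b)[0],(a-b)[1]).round(3))
    d=sum(e)/2-sum(h)/2; print("  len",np.linalg.norm(d).round(3),"yaw",np.arctan2(d[1],d[0]).round(3))
hs=cv2.cvtColor(im,cv2.COLOR_BGR2HSV); print(hs[200,185],hs[250,250])
y=((abs(hs[...,0].astype(int)-int(hs[200,185,0]))<6)&(hs[...,1]>190)).astype(np.uint8)*255
y[:,250:]=0
k=max(cv2.findContours(y,0,2)[0],key=cv2.contourArea); b=cv2.boxPoints(cv2.minAreaRect(k))
q=[onz(c,*p,.03) for p in b]
print("tray",b.round(1).tolist(),np.mean(q,0).round(3),[x[:2].round(3).tolist() for x in q],[np.linalg.norm(q[i]-q[i-1]).round(3) for i in range(4)])
from scipy.spatial.transform import Rotation as R
print(R.from_rotvec(robot.read_state()["orientation"]).as_matrix().round(3).tolist())
E
```

```text
A top [0.62  0.085] w 0.042 yaw 0.049
A heel [0.619  0.0858] w 0.044 yaw 0.036
A far [0.6931 0.0915] w 0.046 yaw 0.035
  len 0.074 yaw 0.077
B top [ 0.5588 -0.0474] w 0.04 yaw -0.004
B heel [ 0.5596 -0.0495] w 0.044 yaw -0.004
B far [ 0.6329 -0.0464] w 0.044 yaw 0.053
  len 0.073 yaw 0.043
C top [ 0.5238 -0.2468] w 0.039 yaw -0.104
C heel [ 0.5254 -0.2475] w 0.043 yaw -0.089
C far [ 0.5982 -0.253 ] w 0.047 yaw -0.039
  len 0.073 yaw -0.076
[ 32 143 141] [ 33  70 138]
tray [[51.0, 374.0], [51.0, 374.0], [51.0, 374.0], [51.0, 374.0]] [0.119 0.647 0.03 ] [[0.119, 0.647], [0.119, 0.647], [0.119, 0.647], [0.119, 0.647]] [np.float64(0.0), np.float64(0.0), np.float64(0.0), np.float64(0.0)]
[[-0.919, 0.394, -0.0], [0.394, 0.919, -0.001], [0.0, -0.001, -1.0]]
```

```bash
cat >> h.py <<'E'
from scipy.spatial.transform import Rotation as R
def go(x,y,z,ang=None):
    "cm shift in current tool axes; ang: wanted tool-x heading (deg) -> roll"
    s=robot.read_state(); M=R.from_rotvec(s["orientation"]).as_matrix()
    a=np.degrees(np.arctan2(M[1,0],M[0,0])); d=M.T@(np.array([x,y,z])-s["tool_pos"])*100
    r=None if ang is None else -((ang-a+180)%360-180)
    print("t",round(s["t"],2),"shift",d.round(2),"head",a.round(1),"roll",r,"tcp",s["tool_pos"].round(4),"F",s["force"].round(1),"op",round(s["opening"],4))
E
python3 -m pendant '[[[0,0,0,0,-6.7],[0,0,0,0,-6.7],[0,0,0,0,-6.7],[0,0,0,0,-6.7]]]' 20
python3 - <<'E'
from h import *
go(.65,.0875,.16,183.5)
c=cam("top"); hs=cv2.cvtColor(c["img"],cv2.COLOR_BGR2HSV)
y=((hs[...,0]>24)&(hs[...,0]<36)&(hs[...,1]>120)).astype(np.uint8)*255
y[:,250:]=0;y[:130]=0;y[260:]=0;y[:,:120]=0
k=max(cv2.findContours(y,0,2)[0],key=cv2.contourArea); b=cv2.boxPoints(cv2.minAreaRect(k))
q=[onz(c,*p,.03) for p in b]
print("tray",b.round(1).tolist(),np.mean(q,0).round(3),[x[:2].round(3).tolist() for x in q],[np.linalg.norm(q[i]-q[i-1]).round(3) for i in range(4)])
E
```

```text
t: 0.6
tool_pos: [0.2362, 0.5514, 0.2183]
orientation: [0.106, -3.14, 0.001]
force: [0.3, 0.3, -0.3]
opening: 0.0654
gripper_force: 0.0
t 0.6 shift [-38.14 -49.08   5.84] head -176.1 roll 0.38460277176579893 tcp [0.2362 0.5514 0.2183] F [ 0.3  0.3 -0.3] op 0.0654
tray [[142.8000030517578, 175.1999969482422], [204.1999969482422, 158.60000610351562], [222.60000610351562, 226.6999969482422], [161.1999969482422, 243.3000030517578]] [0.512 0.358 0.03 ] [[0.572, 0.454], [0.61, 0.312], [0.452, 0.263], [0.415, 0.402]] [np.float64(0.166), np.float64(0.148), np.float64(0.165), np.float64(0.143)]
```

```bash
python3 -m pendant '[[[0,-2.5,-3.3,0.4,0],[0,-2.5,-3.3,0.4,0],[0,-2.5,-3.3,0.4,0],[0,-2.5,-3.3,0.4,0],[0,-2.5,-3.3,0.4,0],[0,-2.5,-3.3,0.4,0],[0,-2.5,-3.3,0.4,0],[0,-2.5,-3.3,0.4,0]]]' >/dev/null
python3 -m pendant '[[[0,-2.5,-3.3,0.4,0],[0,-2.5,-3.3,0.4,0],[0,-2.5,-3.3,0.4,0],[0,-2.5,-3.3,0.4,0],[0,-2.5,-3.3,0.4,0],[0,-2.5,-3.3,0.4,0],[0,0,0,0,0],[0,0,0,0,0]]]' >/dev/null
python3 -c "
from h import *
go(.65,.0875,.062,183.5)"
```

```text
t 2.25 shift [-3.4  -2.61  9.98] head -176.6 roll -0.11329265354470408 tcp [0.6147 0.1115 0.1619] F [ 0.1  0.4 -0.4] op 0.0007
```

```bash
python3 -m pendant '[[[0,-1.7,-1.3,0,0],[0,-1.7,-1.3,0,0],[0,0,0,2.5,0],[0,0,0,2.5,0],[0,0,0,2.5,0],[0,0,0,2.4,0],[0,0,0,0,0],[0,0,0,0,0]]]'
python3 - <<'E'
from h import *
go(.65,.0875,.062,183.5)
a=cam("scene");b=cam("top")
i=cv2.resize(a["img"][150:270,220:380],None,fx=3,fy=3);j=cv2.resize(b["img"][100:220,260:400],None,fx=2.2,fy=3)
cv2.imwrite("pics/pre.png",np.hstack([i,j]))
E
```

```text
t: 3.05
tool_pos: [0.6495, 0.0897, 0.0639]
orientation: [0.1, -3.139, -0.0]
force: [0.8, -0.1, 0.7]
opening: 0.0008
gripper_force: 0.0
t 3.05 shift [-0.03 -0.23  0.19] head -176.4 roll 0.1394555675506126 tcp [0.6495 0.0897 0.0639] F [ 0.8 -0.1  0.7] op 0.0008
```

View pics/pre.png

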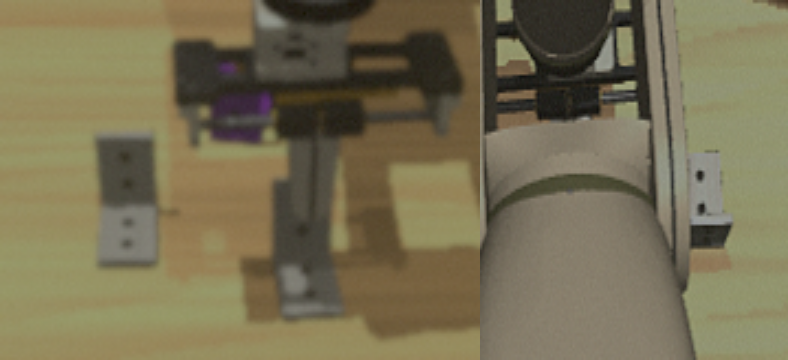

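The fingers stand between the foot tip and the upright of bracket A, so I'll drag it towards the robot.

```bash
python3 -m pendant '[[[0,0.8,0,0.2,0],[0,0.8,0,0,0],[0,0.8,0,0,0],[0,0.8,0,0.1,0],[0,0.8,0,0.2,0],[0,0.8,0,0.3,0],[0,0.8,0,0.4,0],[0,0.8,0,0.4,0]]]'
python3 -m pendant '[[[0,0.5,0,0,0],[0,0,0,0,0],[0,0,0,0,0],[0,0,0,-3,0],[0,0,0,-3,0],[0,0,0,-3,0],[0,0,0,-3,0],[0,0,0,0,0]]]'
python3 - <<'E'
from h import *
go(.65,.0875,.062,183.5)
a=cam("scene")
cv2.imwrite("pics/tA.png",cv2.resize(a["img"][150:270,150:380],None,fx=3,fy=3))
E
```

```text
t: 3.95
tool_pos: [0.5852, 0.0846, 0.0469]
orientation: [0.099, -3.139, -0.0]
force: [0.0, -0.1, -0.4]
opening: 0.0004
gripper_force: 0.0
t: 4.75
tool_pos: [0.585, 0.0845, 0.1738]
orientation: [-0.099, 3.131, 0.0]
force: [-0.1, -0.4, 0.4]
opening: 0.0005
gripper_force: 0.0
t 4.75 shift [-6.4  -0.11 11.24] head -176.4 roll 0.10845223844614793 tcp [0.585  0.0845 0.1738] F [-0.1 -0.4  0.4] op 0.0005
```

View pics/tA.png

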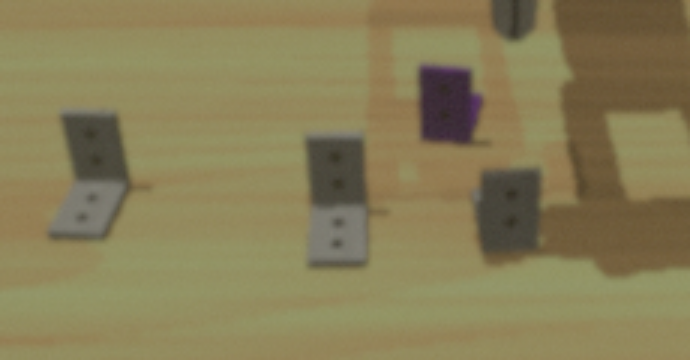

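Bracket A has tipped and now stands at crop (510,210). Its underside is bare grey, so it is a sound one. Next is B.

```bash
python3 -m pendant '[[[0,0,-3.3,0,2.6],[0,0,-3.3,0,0],[0,0,-3.3,0,0],[0,0,-3.3,0,0],[0,0,0,2,0],[0,0,0,2,0],[0,0,0,0,0],[0,0,0,0,0]]]' >/dev/null
python3 -c "
from h import *
go(.59,-.048,.062,181)"
```

```text
t 5.6 shift [-0.58 -0.07  6.44] head -179.0 roll 0.009427489985796456 tcp [ 0.5843 -0.0474  0.1265] F [-0.   0.3  0.1] op 0.0006
```

```bash
python3 -m pendant '[[[0,-0.6,0,0,0],[0,0,0,0,0],[0,0,0,2,0],[0,0,0,2,0],[0,0,0,2.4,0],[0,0,0,0,0],[0,0,0,0,0]]]'
python3 -m pendant '[[[0,0.8,0,0.2,0],[0,0.8,0,0,0],[0,0.8,0,0,0],[0,0.8,0,0.1,0],[0,0.8,0,0.2,0],[0,0.8,0,0.3,0],[0,0.8,0,0.4,0],[0,0.8,0,0.4,0]]]'
python3 -m pendant '[[[0,0.5,0,0,0],[0,0,0,0,0],[0,0,0,0,0],[0,0,0,-3,0],[0,0,0,-3,0],[0,0,0,-3,0],[0,0,0,-3,0],[0,0,0,0,0]]]'
python3 - <<'E'
from h import *
a=cam("scene")["img"]
hs=cv2.cvtColor(a,cv2.COLOR_BGR2HSV)[150:270,150:380]
r=((hs[...,0]<8)|(hs[...,0]>172))&(hs[...,1]>110); print(r.sum(), np.argwhere(r).mean(0)[::-1]+150 if r.any() else 0)
cv2.imwrite("pics/tB.png",cv2.resize(a[150:270,150:380],None,fx=3,fy=3))
E
```

```text
t: 6.3
tool_pos: [0.5913, -0.0473, 0.0642]
orientation: [0.028, -3.141, -0.0]
force: [0.1, 0.4, 0.9]
opening: 0.0006
gripper_force: 0.0
t: 7.1
tool_pos: [0.526, -0.0485, 0.0469]
orientation: [0.028, -3.141, -0.0]
force: [-0.2, 0.4, -0.2]
opening: 0.0005
gripper_force: 0.0
t: 7.9
tool_pos: [0.5257, -0.0493, 0.1733]
orientation: [-0.028, 3.133, -0.003]
force: [-0.1, -0.7, 1.0]
opening: 0.0008
gripper_force: 0.0
2 [265.  207.5]
```

View pics/tB.png

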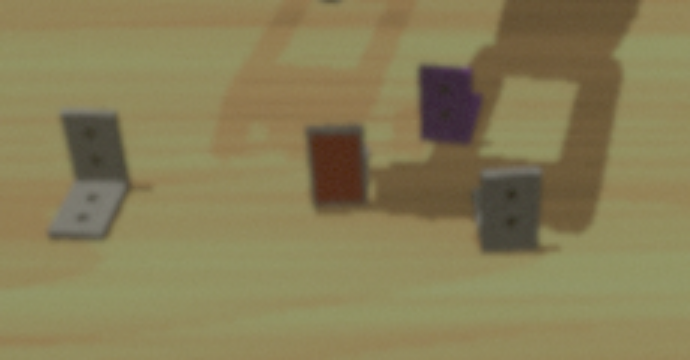

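B, at crop (337,167), shows red: it is the condemned one. I'll measure where it now stands.

```bash
python3 - <<'E'
from h import *
c=cam("scene")
f=lambda p,z: onz(c,(p[0]+.5)/3-.5+150,(p[1]+.5)/3-.5+150,z)[:2]
for p,q,z in(((313,209),(366,205),0),((307,128),(362,126),.075)):
    a,b=f(p,z),f(q,z); print(((a+b)/2).round(4),np.linalg.norm(a-b).round(4),"yaw",np.arctan2(-(b-a)[0],(b-a)[1]).round(3))
go(.555,-.048,.15,91)
E
```

```text
[ 0.5571 -0.0514] 0.0429 yaw 0.11
[ 0.5522 -0.0511] 0.0427 yaw 0.053
t 8.0 shift [-3.18  0.03  1.87] head -179.0 roll 90.01089518151764 tcp [ 0.5232 -0.0489  0.1686] F [-1.   0.2 -1.1] op 0.0007
```

```bash
python3 -m pendant '[[[0.6,0,0,0,8],[0.6,0,0,0,8],[0.6,0,0,0,8],[0.6,0,0,0,8],[0.6,0,0,0,8],[0.6,0,0,0,8],[0.6,0,0,0,8],[0.6,0,0,0,8]]]' >/dev/null
python3 -m pendant '[[[0.6,0,0,0,8],[0.6,0,0,0,8],[0.6,0,0,0,8],[0.6,0,0,0,0],[0.6,0,0,0,0]]]' >/dev/null
python3 -c "
from h import *
go(.551,-.050,.036,93)"
```

```text
t 9.3 shift [-0.31  2.96 13.03] head 93.2 roll 0.24981957162700041 tcp [ 0.5215 -0.0486  0.1663] F [ 0.8 -0.1  1. ] op 0.0555
```

```bash
python3 -m pendant '[[[0.6,-0.2,1.5,0,0],[0.6,0,1.5,0,0],[0.6,0,0,2.2,0],[0.6,0,0,2.2,0],[0.6,0,0,2.2,0],[0.6,0,0,2.2,0],[0.6,0,0,2.2,0],[0.6,0,0,2,0]]]'
python3 -m pendant '[[[0.6,0,0,0,0],[0.6,0,0,0,0],[0.3,0,0,0,0],[0.3,0,0,0,0],[0.2,0,0,0,0],[0.2,0,0,0,0]]]'
python3 -m pendant '[[[0,0,0,0,0],[0,0,0,0,0],[0,0,0,0,0],[0,0,0,0,0],[0,0,0,0,0]]]' 30
```

```text
t: 10.1
tool_pos: [0.5515, -0.049, 0.0359]
orientation: [-2.157, -2.282, 0.001]
force: [-0.1, 0.5, 0.5]
opening: 0.056
gripper_force: 0.0
t: 10.7
tool_pos: [0.5527, -0.0492, 0.0383]
orientation: [2.161, 2.279, 0.001]
force: [0.6, -0.3, 0.2]
opening: 0.0277
gripper_force: 0.0
t: 11.2
tool_pos: [0.5524, -0.0491, 0.0378]
orientation: [2.162, 2.279, 0.0]
force: [0.8, 0.2, 0.4]
opening: 0.0082
gripper_force: 30.0
```

```bash
python3 -m pendant '[[[0,0,0,-1,0],[0,0,0,-2,0],[0,0,0,-3,0],[0,0,0,-3,0],[0,0,0,-3,0],[0,0,0,-2,0],[0,0,0,0,0]]]'
python3 -c "
from h import *
go(.545,.367,.16,93)"
```

```text
t: 11.9
tool_pos: [0.5541, -0.0495, 0.1816]
orientation: [2.159, 2.275, 0.005]
force: [1.0, 0.3, -3.8]
opening: 0.0079
gripper_force: 30.0
t 11.9 shift [41.65  1.26  2.11] head 93.0 roll 0.004387870933953764 tcp [ 0.5541 -0.0495  0.1816] F [ 1.   0.3 -3.8] op 0.0079
```

```bash
python3 -m pendant '[[[0,1.5,0.1,0,0],[0,2.5,0.1,0,0],[0,3,0.1,0,0],[0,3,0.1,0,0],[0,3,0.1,0,0],[0,3,0.1,0,0],[0,3,0.1,0,0],[0,3,0.1,0,0]]]' >/dev/null
python3 -m pendant '[[[0,3,0.1,0,0],[0,3,0.1,0,0],[0,3,0.1,0,0],[0,3,0.1,0,0],[0,3,0.1,0,0],[0,2.5,0.1,0,0],[0,1.5,0,0,0],[0,0,0,0,0]]]' >/dev/null
python3 -m pendant '[[[0,0,0,0,-3],[0,0,0,0,-4],[0,0,0,0,-4],[0,0,0,0,-3],[0,0,0,0,0],[0,0,0,0,0]]]'
python3 - <<'E'
from h import *
go(.545,.367,.043,107)
i=cam("scene")["img"]; j=cam("top")["img"]
cv2.imwrite("pics/carry.png",np.hstack([cv2.resize(i[110:250,360:500],None,fx=2.8,fy=2.8),cv2.resize(j[110:250,110:250],None,fx=2.8,fy=2.8)]))
E
```

```text
t: 14.1
tool_pos: [0.5445, 0.3601, 0.177]
orientation: [-1.871, -2.523, 0.002]
force: [1.1, 0.8, -4.0]
opening: 0.0081
gripper_force: 30.0
t 14.1 shift [ 0.65  0.26 13.4 ] head 106.9 roll -0.12888529957913875 tcp [0.5445 0.3601 0.177 ] F [ 1.1  0.8 -4. ] op 0.0081
```

View pics/carry.png

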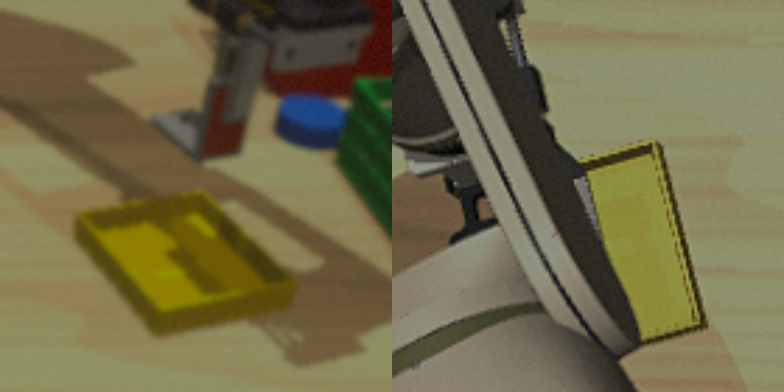

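The bracket is held level with its red side towards the scene camera, above the tray. The tray rim corners in the left half are at (76,215), (203,190), (297,278) and (158,313). I'll cross-check the tray centre from these.

```bash
python3 - <<'E'
from h import *
c=cam("scene")
q=np.array([onz(c,u/2.8+360,v/2.8+110,.03)[:2] for u,v in((76,215),(203,190),(297,278),(158,313))])
print(q.round(3).tolist(),q.mean(0).round(3),np.linalg.norm(q-np.roll(q,1,0),axis=1).round(3))
E
```

```text
[[0.464, 0.269], [0.42, 0.404], [0.567, 0.447], [0.614, 0.31]] [0.516 0.358] [0.156 0.142 0.153 0.145]
```

```bash
python3 -m pendant '[[[0,0.8,0.4,0,0],[0,0,0,2.5,0],[0,0,0,2.5,0],[0,0,0,2.5,0],[0,0,0,2.5,0],[0,0,0,2,0],[0,0,0,0.5,0],[0,0,0,0,0]]]'
python3 -c "
from h import *
go(.547,.368,.042,107)"
```

```text
t: 15.05
tool_pos: [0.5455, 0.3699, 0.0516]
orientation: [-1.868, -2.525, 0.003]
force: [0.0, 0.1, -3.4]
opening: 0.0079
gripper_force: 30.0
t 15.05 shift [-0.22  0.09  0.96] head 107.0 roll 0.008410823128542688 tcp [0.5455 0.3699 0.0516] F [ 0.   0.1 -3.4] op 0.0079
```

```bash
python3 -m pendant '[[[0,0,0,0.3,0],[0,0,0,0.3,0],[0,0,0,0.2,0],[0,0,0,0,0],[0,0,0,0,0]]]'
python3 -m pendant '[[[0,0,0,0.1,0],[0,0,0,0,0],[0,0,0,0,0]]]'
```

```text
t: 15.55
tool_pos: [0.5463, 0.3699, 0.0449]
orientation: [1.869, 2.525, 0.0]
force: [-0.4, -1.1, -4.0]
opening: 0.008
gripper_force: 30.0
t: 15.85
tool_pos: [0.5462, 0.3698, 0.0437]
orientation: [1.869, 2.525, -0.0]
force: [0.3, 0.1, -3.9]
opening: 0.0078
gripper_force: 30.0
```

```bash
python3 -m pendant '[[[0,0,0,0.1,0],[0,0,0,0.1,0],[0,0,0,0,0],[0,0,0,0,0]]]'
```

```text
t: 16.25
tool_pos: [0.5464, 0.3699, 0.0418]
orientation: [1.868, 2.525, 0.0]
force: [0.9, -0.1, -3.4]
opening: 0.0079
gripper_force: 30.0
```

```bash
python3 -m pendant '[[[0,0,0,0.1,0],[0,0,0,0.1,0],[0,0,0,0,0],[0,0,0,0,0]]]'
```

```text
t: 16.65
tool_pos: [0.5464, 0.37, 0.0417]
orientation: [1.868, 2.525, 0.001]
force: [-6.3, -4.4, 12.0]
opening: 0.0079
gripper_force: 30.0
```

Contact with the tray floor. I'll release, lift straight up and move clear.

```bash
python3 -m pendant '[[[0,0,0,-0.1,0],[0,0,0,0,0],[0.3,0,0,0,0],[0.3,0,0,0,0],[0.5,0,0,0,0],[0.5,0,0,0,0],[0.5,0,0,0,0],[0.5,0,0,0,0]]]'
python3 -m pendant '[[[0.5,0,0,-1,0],[0.5,0,0,-2,0],[0.5,0,0,-3,0],[0.5,0,0,-3,0],[0.5,0,0,-3,0],[0.5,0,0,-3,0],[0.5,0,0,0,0]]]' >/dev/null
python3 -m pendant '[[[0.5,-3,0,0,0],[0.5,-3,0,0,0],[0.5,-3,0,0,0],[0.5,-3,0,0,0],[0.5,-3,0,0,0],[0.5,-3,0,0,0],[0.5,-3,0,0,0],[0.5,0,0,0,0]]]'
python3 - <<'E'
from h import *
i=cam("scene")["img"]; j=cam("top")["img"]
cv2.imwrite("pics/end.png",np.hstack([cv2.resize(i[130:270,150:480],None,fx=1.4,fy=2.8),cv2.resize(j[130:250,130:240],None,fx=2.8,fy=392/120)]))
E
```

```text
t: 17.45
tool_pos: [0.5462, 0.3698, 0.0405]
orientation: [-1.869, -2.525, 0.0]
force: [0.6, 0.1, -0.6]
opening: 0.0458
gripper_force: 0.0
t: 18.95
tool_pos: [0.6084, 0.1654, 0.1904]
orientation: [1.873, 2.521, -0.002]
force: [-0.2, 0.3, 0.6]
opening: 0.0465
gripper_force: 0.0
```

View pics/end.png

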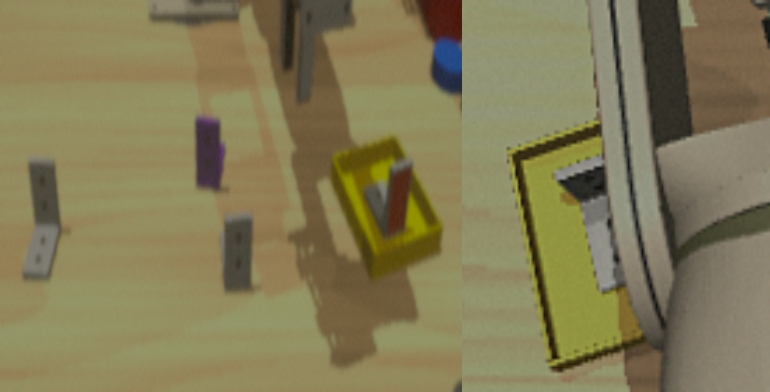

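The red bracket, at (385,200) in the left half, rests on its leg inside the tray. A and C are at their places at (237,252) and (42,218), and the gripper is clear.

```bash
python3 -c "
from plant import robot
print(robot.close_job())"
```

```text
the job is handed in; nothing more can be done
None
```

The condemned bracket (the middle of the three, second one tipped) lies flat on its leg in the yellow tray; the other two are at their places, one tipped and one untouched, and the job was handed in at about 19 s.

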